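# Clear the passed cores from the sorting tray through its gate

### The job

The three small bare cores on the sorting tray have passed inspection. With your fingertips, push the red tab to slide the tray's gate fully open, sweep the three small cores out through the outlet so that they drop into the blue tote, leave the one large core on the tray, and then push the gate fully shut again. Push and sweep only: pick nothing up, and do not disturb the tote or the other things on the bench.

Things in the scene. Friction and masses are not known exactly. Their poses are not given: they have to be found in the camera images.
- tray: low grey sheet-steel sorting tray with a white floor, fixed to the bench. Origin under its centre on the bench top; its y axis runs along its length towards the outlet (roughly to the robot's left), its x axis across it, away from the robot, z up. Walls 4 mm thick, 24 mm above the floor at most (rims included)
- tray_floor (a point): centre of the tray's floor, 88 mm above the bench. Inside the walls the floor spans 100 mm either way along the tray's x and 150 mm either way along its y. Where the left wall meets the outlet a small slanting gusset leads in: from tray x -24, y +152 to x +1, y +128 mm
- outlet (a point): middle of the outlet at the edge of its lip, at floor height (tray x -62, y +166 mm). The outlet is a 76 mm gap in the left (+y) end wall, open at the top, from tray x -100 to -24 mm, along the near (-x) wall, which runs on straight past it; two cheeks of wall height run on 20 mm past the lip as a spout. The floor runs level to the lip; a core whose rear edge is pushed past the lip falls into the tote. The large core is too big for it
- gate (a joint): slide gate across the outlet: metal plate 78 mm wide, rising 24 mm above the tray floor, at tray y +157 mm. Value in m: 0 shut, 0.080 fully open (slid along the tray's +x, away from the robot, behind the rest of the end wall). It starts up to 10 mm open. About 1.5 N moves it; it stays where it is left
- gate_tab (a point): centre of the gate's upright red push tab, which moves with the gate (tray x -60 mm when shut, +20 mm when open): 8 mm along the tray's x (the sliding direction), 24 mm along its y, from 24 to 48 mm above the tray floor; this point is 124 mm above the bench. Free on both sides, no wall at its height
- tote: open blue plastic tote on the bench against the tray's outlet, loose, 0.9 kg, 160 (its x) x 158 (its y) x 78 mm, walls and floor 3 mm; origin under its centre, axes parallel to the tray's. Its right wall stands under the outlet's lip.
- core_a_mid (a point): small bare steel core, a grey strip-wound ring 57 mm across and 20 mm high, 0.15 to 0.3 kg, lying flat on the tray; this point is its centre, 10 mm above its underside (the ring's hole cannot be entered)
- core_b_mid (a point): small bare steel core, a grey strip-wound ring 57 mm across and 20 mm high, 0.15 to 0.3 kg, lying flat on the tray; this point is its centre, 10 mm above its underside (the ring's hole cannot be entered)
- core_c_mid (a point): small bare steel core, a grey strip-wound ring 57 mm across and 20 mm high, 0.15 to 0.3 kg, lying flat on the tray; this point is its centre, 10 mm above its underside (the ring's hole cannot be entered)
- core_big_mid (a point): the large bare steel core, a grey strip-wound ring 81 mm across and 26 mm high, 0.62 kg, flat in the far (+x) half of the tray; this point is its centre, 13 mm above its underside. It stays on the tray. Two small cores start in the near half, in line with the outlet, the third in the far half beside the large one
- ferrule_cup: small blue tub of ferrules, 71 mm across, 41 mm high, left of the tote; origin under its centre; not to be disturbed
- red_tape: roll of red tape, 88 mm across, 20 mm high, beyond the tray; origin under its centre; not to be disturbed
- small_wound: small wrapped toroid with leads, 70 mm across, 58 mm high, beyond the tray; origin under its centre; not to be disturbed
- screwdriver_1: orange screwdriver, 193 mm long, lying far left; origin under its centre; not to be disturbed
- scissors: black-handled scissors, 143 mm long, lying far left; origin under its centre; not to be disturbed

How it is judged:
By the outcome, as a careful person would: the job done as asked, in the order asked, and still so for the second after the job is handed in, with the robot touching nothing.
It also fails if it takes over 64 s, if anything falls off the work surface, if the arm or the gripper's body presses on something with over 40 N, if the wrist force passes 120 N, or if a joint passes its speed limit or range.

### The arm

A 6-joint arm with a two-finger parallel gripper is mounted at the origin on a cart in front of the work surface, level with it; the furniture and walls round the work are solid. World frame = base frame: x ahead of the robot, y to its left, z up, the work surface at z = 0. Lengths are in m, angles in degrees, forces in N, time in s.
With the tool pointing down it reaches from about 0.4 to 0.825 m from the base axis. Payload 7 kg.
Tool frame: the origin (TCP) lies at the very end of the fingers, on their centre line; the grasp point (between the pads) lies 19 mm behind it; z points along the fingers, x is the direction in which the jaws open and shut, and the axes are right-handed (so a half turn about z gives the same grasp; the last joint's range is limited). The gripper opens to 85 mm and grips with 20 to 120 N. Pads are 22 mm wide; open, the fingers measure 114 mm over their backs; the gripper's body (76 mm by 85 mm) begins 54 mm behind the grasp point. The pads swing forward as they close: fully open they stand 13 mm farther back than shut.
Start: joints at [84.861, 20.546, 0.682, 0, -70.136, -16.507], TCP at [0.249, 0.627, 0.231] pointing down, gripper open.
Joint ranges: [-176.03, 176.03], [-82.01, 121.73], [-58.28, 71.71], [-173.87, 95.51], [-174.79, -0.11], [-173.66, 173.66]. Speed limits (degrees/s): [136.94, 136.94, 172.46, 180, 180, 180].

### API

Orientations are given as [roll, pitch, yaw] about the fixed x, y, z axes, in that order (R = Rz(yaw) Ry(pitch) Rx(roll)).
In Python, from rig import env gives the robot as it stands. The module is installed in compiled form; this text tells all that it offers.
- The arm moves only by the tool drive_tool, never from a script. Its argument "moves" is a list of rows, each a list of 5 numbers: the gripper's target within -1 to 1 (fully open at 1, half-way at 0, shut at -1), then the shift along the world's x, y, z in m, then the turn about the world's z in rad. In form: [[jaw, dx, dy, dz, roll], ...]. A call has exactly 8 rows; each row shifts and turns the commanded pose from where the row before left it; what a row does not reach is not made up. A row lasts 1/8 s, in which the tool goes at most 62.5 mm and 10.7 degrees, less where a joint would pass 70% of its speed; a pose out of reach is approached as far as the arm can. A call with a gripper value outside its range is refused whole. The fingers move at their own pace and stop on an object; "squeeze" is the grip in N (left out, the last holds). Time passes only in rows, so rows that do not move let the fingers close, or fill a call up. It gives the time, the measured TCP pose, the force and the opening at its end, in the units of the state.
- env.sense(): the state, without advancing time (a new reading comes with each control period).
- env.get_image(name): name is "scene" or "top" or "wrist"; returns a dict with "frame" (384x512x3 uint8, red, green, blue), "fovy" (degrees; the focal length in pixels is half the picture's height over the tangent of half this angle, whatever the lens; pixels are square), "cx", "cy" (the principal point, pixels), "world_to_cam" (4x4, takes a point from world to camera coordinates). Camera axes: x right, y up, looking along -z (the intrinsics and any distortion apply to the point x, -y, -z); pixel columns grow to the right and rows downward; lengths in m; the calibration is good to about 2 mm. A picture is of the moment at which its call begins. There is no depth.
- env.finish_job(): hands the job in, once; it reports no verdict.
The state is a dict: "clock": time; "joints": joint angles; "joint_velocities": joint speeds; "joint_torque": joint torques, N m; "ee_pos": TCP position; "eef_rot": TCP orientation; "force": force on the tool from outside, world axes, zero at the start; "ft_torque": the same for the moment, N m; "grip_width": opening from 0.0 (shut) to 1.0 (fully open).
Only numpy, scipy, OpenCV 4.12 (cv2) and the standard library are available. Lean on these libraries where they do the work, as an engineer would, in place of code of your own. Each camera call takes 0.05 s, during which the arm holds its last target.

## Working session

There is one attempt and no reset: what is moved stays moved. The work goes in short steps, Python scripts to look and compute and a tool call to move; the robot and the scene stay as the last step left them, time stands still between calls to the robot, and variables do not carry over. Pictures are saved under pics/ and viewed, and the job is handed in when it is done.

Besides the shell and the picture viewer there is one more tool, called by a JSON object that holds its "fn" and its "kwargs". drive_tool: Moves the arm, as the interface text tells. Its arguments: {"type":"object","properties":{"moves":{"type":"array","items":{"type":"array","items":{"type":"number"}}},"squeeze":{"type":"number"}},"required":["moves"]}

```bash
mkdir -p pics
cat > h.py <<'E'
from rig import env
import numpy as np, cv2
def snap(name,fn):
    d=env.get_image(name); cv2.imwrite('pics/'+fn+'.png',d['frame'][:,:,::-1]); np.save('pics/'+fn+'.npy',d,allow_pickle=True); return d
def ld(fn): return np.load('pics/'+fn+'.npy',allow_pickle=True).item()
def ray(d,u,v):
    f=d['frame'].shape[0]/2/np.tan(np.radians(d['fovy']/2))
    c=np.array([(u-d['cx'])/f,-(v-d['cy'])/f,-1.])
    T=np.array(d['world_to_cam']);R=T[:3,:3];t=T[:3,3]
    return -R.T@t, R.T@c
def onz(d,u,v,z):
    o,r=ray(d,u,v); return o+r*(z-o[2])/r[2]
def proj(d,p):
    f=d['frame'].shape[0]/2/np.tan(np.radians(d['fovy']/2))
    T=np.array(d['world_to_cam']);c=T[:3,:3]@p+T[:3,3]
    return d['cx']+f*c[0]/-c[2], d['cy']-f*c[1]/-c[2]
E
python3 - <<'E'
from h import *
for n in ['scene','top','wrist']:
    d=snap(n,n+'0'); print(n,{k:v for k,v in d.items() if k!='frame'})
s=env.sense(); print(s)
E
```

```text
scene {'fovy': 56.66249023570439, 'cx': 250.82264416474598, 'cy': 185.0491623788567, 'world_to_cam': array([[ 8.31063919e-01, -5.56176214e-01,  8.84498018e-04,
        -4.88113905e-01],
       [ 4.87115672e-01,  7.28636182e-01,  4.81464056e-01,
        -3.80853258e-01],
       [-2.68423333e-01, -3.99696552e-01,  8.76465390e-01,
        -1.06450261e+00],
       [ 0.00000000e+00,  0.00000000e+00,  0.00000000e+00,
         1.00000000e+00]])}
top {'fovy': 56.30759519476613, 'cx': 253.3553128414922, 'cy': 193.82974423510285, 'world_to_cam': array([[-0.02349609, -0.99971438, -0.00436911,  0.07890373],
       [ 0.99073793, -0.02386932,  0.13367355, -0.62729961],
       [-0.13373966, -0.00118783,  0.99101579, -1.0930081 ],
       [ 0.        ,  0.        ,  0.        ,  1.        ]])}
wrist {'fovy': 64.11298200662554, 'cx': 260.07729568799203, 'cy': 188.87229808758585, 'world_to_cam': array([[-3.69248344e-01, -9.29330390e-01,  8.28786736e-04,
         6.74035762e-01],
       [ 8.88221427e-01, -3.53176660e-01, -2.93817875e-01,
         3.74455478e-02],
       [ 2.73346588e-01, -1.07755618e-01,  9.55861062e-01,
        -3.78311209e-01],
       [ 0.00000000e+00,  0.00000000e+00,  0.00000000e+00,
         1.00000000e+00]])}
{'clock': 0.15, 'joints': array([ 8.48617627e+01,  2.05834736e+01,  6.45135831e-01, -1.43771674e-02,
       -7.01368285e+01, -1.65054764e+01]), 'joint_velocities': array([ 0.03913628, -0.22097751,  0.13124249,  0.02773001, -0.00571369,
       -0.00527118]), 'joint_torque': array([-3.06748407e-03, -5.83874702e+01,  2.93649745e+01,  6.94055155e+00,
       -4.29356791e-03, -3.06864059e-06]), 'ee_pos': array([0.24886927, 0.62704252, 0.23055793]), 'eef_rot': array([-1.79991603e+02, -7.59091874e-02, -1.11648613e+02]), 'force': array([-1.92525213,  0.0486371 , -0.19327651]), 'ft_torque': array([0.00383651, 0.04058614, 0.02510929]), 'grip_width': 1.0018154495389437}
```

View pics/top0.png

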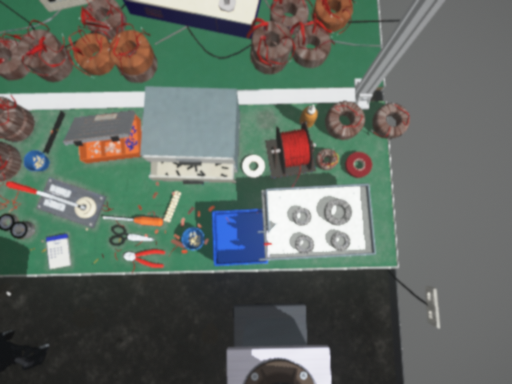

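View pics/scene0.png

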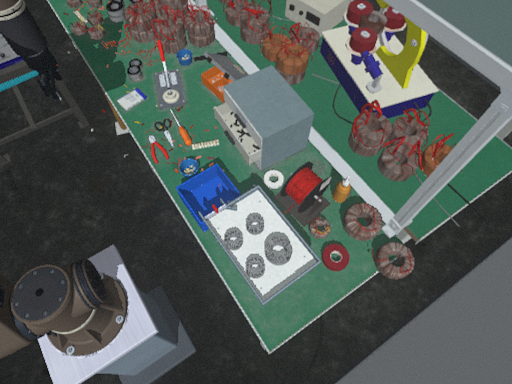

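View pics/wrist0.png

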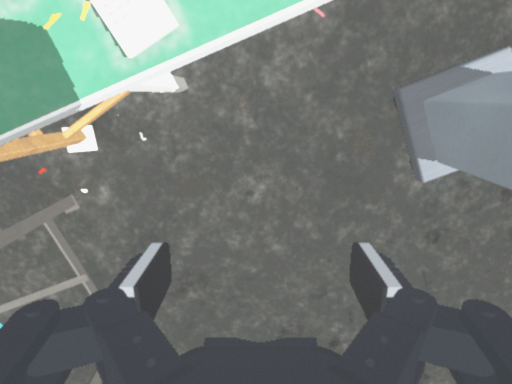

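The top view shows the tray at about (318,222), the tote at (238,237), and four cores: (299,215), (302,242), (340,240), plus the big one at (335,210). I'll zoom in and measure.

Run:
```python
from h import *
t=ld('top0');s=ld('scene0')
a=cv2.resize(t['frame'][175:275,200:390],None,fx=4,fy=4,interpolation=cv2.INTER_CUBIC)
cv2.imwrite('pics/topz.png',a[:,:,::-1])
a=cv2.resize(s['frame'][160:310,170:350],None,fx=4,fy=4,interpolation=cv2.INTER_CUBIC)
cv2.imwrite('pics/scz.png',a[:,:,::-1])
# floor mask: white
hsv=cv2.cvtColor(t['frame'],cv2.COLOR_RGB2HSV)
m=((hsv[:,:,1]<40)&(hsv[:,:,2]>185)).astype(np.uint8)
m[:175]=0;m[275:]=0;m[:,:250]=0;m[:,390:]=0
m2=cv2.morphologyEx(m,cv2.MORPH_CLOSE,np.ones((3,3)))
cs,_=cv2.findContours(m2,cv2.RETR_EXTERNAL,cv2.CHAIN_APPROX_NONE)
c=max(cs,key=cv2.contourArea); print(cv2.contourArea(c)); r=cv2.minAreaRect(c);print(r)
for p in cv2.boxPoints(r): print(p,onz(t,*p,.088))
```

```text
5209.5
((314.020263671875, 219.78427124023438), (65.832275390625, 98.81965637207031), 85.91438293457031)
[262.3908  190.47209] [0.63246349 0.03620738 0.088     ]
[360.95935 183.43147] [ 0.64686896 -0.26426948  0.088     ]
[365.64972 249.09645] [ 0.44921367 -0.26562747  0.088     ]
[267.08118 256.1371 ] [0.43543366 0.02758731 0.088     ]
```

View pics/topz.png

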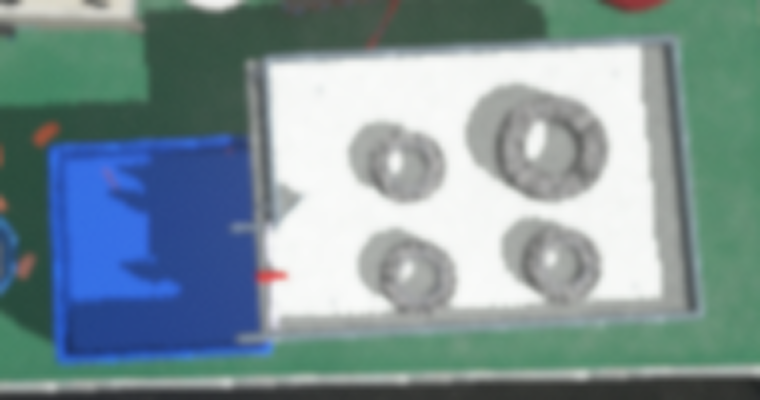

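View pics/scz.png

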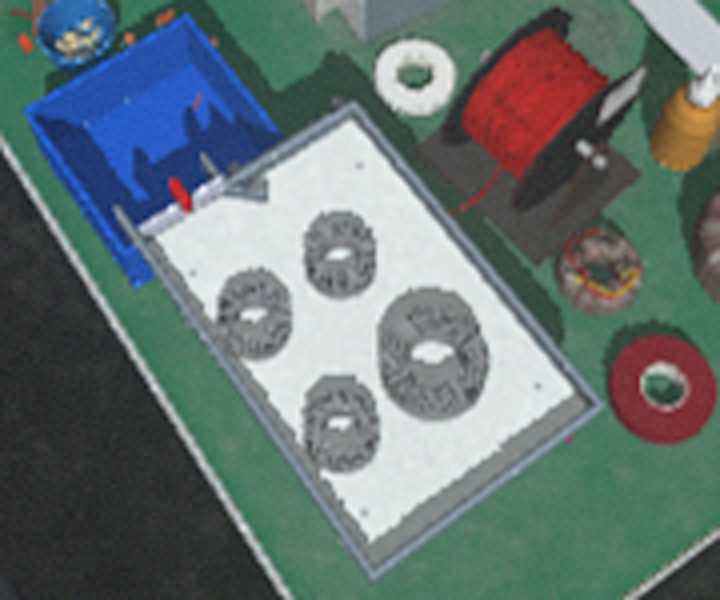

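```bash
cat >> h.py <<'E'
def topz(d,u,v): return (200+(u+.5)/4-.5, 175+(v+.5)/4-.5)
def scz(d,u,v): return (170+(u+.5)/4-.5, 160+(v+.5)/4-.5)
def tri(d1,p1,d2,p2):
    o1,r1=ray(d1,*p1);o2,r2=ray(d2,*p2)
    A=np.stack([r1,-r2],1); k=np.linalg.lstsq(A,o2-o1,rcond=None)[0]
    a=o1+k[0]*r1;b=o2+k[1]*r2
    return (a+b)/2,np.linalg.norm(a-b)
E
python3 - <<'E'
from h import *
t=ld('top0');s=ld('scene0')
print('corner outer rim at .112: FL FR NR')
for a,b in [((256,58),(352,103)),((678,40),(602,405)),((700,314),(374,577))]:
    print(onz(t,*topz(t,*a),.112),onz(s,*scz(s,*b),.112),tri(t,topz(t,*a),s,scz(s,*b)))
print('cores top rims at .108/.114: nearL, nearR, farsmall, big')
for a,b,z in [((415,273),(255,314),.108),((560,262),(341,424),.108),((406,165),(340,255),.108),((552,147),(434,354),.114)]:
    print(onz(t,*topz(t,*a),z),onz(s,*scz(s,*b),z-.007))
print('tab',tri(t,topz(t,271,276),s,scz(s,180,194)))
E
```

```text
corner outer rim at .112: FL FR NR
[0.63296705 0.03301765 0.112     ] [0.63069305 0.02561    0.112     ] (array([0.63546111, 0.03250483, 0.09657969]), np.float64(0.00045904087198008766))
[ 0.63891653 -0.28102165  0.112     ] [ 0.64053825 -0.27951457  0.112     ] (array([ 0.63874478, -0.27992348,  0.1159936 ]), np.float64(0.0009359760020906423))
[ 0.43769505 -0.28355621  0.112     ] [ 0.4358428  -0.28636954  0.112     ] (array([ 0.43708082, -0.28561093,  0.10530193]), np.float64(0.000778588923981809))
cores top rims at .108/.114: nearL, nearR, farsmall, big
[ 0.47194844 -0.07893035  0.108     ] [ 0.47158849 -0.07843038  0.101     ]
[ 0.47742439 -0.18522516  0.108     ] [ 0.47827416 -0.18389598  0.101     ]
[ 0.55105417 -0.07561856  0.108     ] [ 0.55151213 -0.07437707  0.101     ]
[ 0.56131337 -0.1826099   0.114     ] [ 0.56359921 -0.18004286  0.107     ]
tab (array([0.47207437, 0.02704118, 0.12566694]), np.float64(0.0005432162027028889))
```

{"fn": "drive_tool", "kwargs": {"moves": [[-1,0.016,-0.05,0,-0.12],[-1,0.016,-0.05,0,-0.12],[-1,0.016,-0.05,0,-0.12],[-1,0.016,-0.05,0,-0.12],[-1,0.016,-0.05,0,-0.12],[-1,0.016,-0.05,0,-0.12],[-1,0.016,-0.05,0,-0.12],[-1,0.016,-0.05,0,-0.12]]}}

```text
clock: 1.15
ee_pos: [0.3771, 0.2257, 0.2314]
eef_rot: [180.0, 0.0, -166.8]
force: [0.8, -0.3, 0.2]
grip_width: 0.001
```

{"fn": "drive_tool", "kwargs": {"moves": [[-1,0.016,-0.05,0,-0.052],[-1,0.016,-0.05,0,-0.052],[-1,0.016,-0.05,0,-0.052],[-1,0.016,-0.05,0,-0.052],[-1,0.0,0,0,0],[-1,0,0,0,0],[-1,0,0,0,0],[-1,0,0,0,0]]}}

```text
clock: 2.15
ee_pos: [0.4409, 0.0284, 0.2313]
eef_rot: [180.0, 0.0, -178.4]
force: [-0.4, -1.0, 0.3]
grip_width: 0.002
```

Run:
```python
from h import *
d=snap('wrist','w1'); print(env.sense())
```

```text
{'clock': 2.2, 'joints': array([ 2.94001952e+01, -2.14482261e+00, -2.70604817e+01, -2.01385943e-03,
       -6.50724677e+01, -2.78530540e+01]), 'joint_velocities': array([-0.3280858 , -0.08534966,  0.07229446,  0.09788703, -0.0825792 ,
       -0.00389191]), 'joint_torque': array([-8.20478587e-02, -2.52290243e+01,  2.83023673e+01,  6.69241279e+00,
       -1.51969951e-03, -3.63935775e-03]), 'ee_pos': array([0.4409026 , 0.02829845, 0.2313653 ]), 'eef_rot': array([ 1.79992838e+02,  9.64433519e-03, -1.78453708e+02]), 'force': array([-0.93667183, -0.37345424, -0.08203148]), 'ft_torque': array([0.011978  , 0.01338869, 0.00885626]), 'grip_width': 0.0014405409106512453}
```

View pics/w1.png

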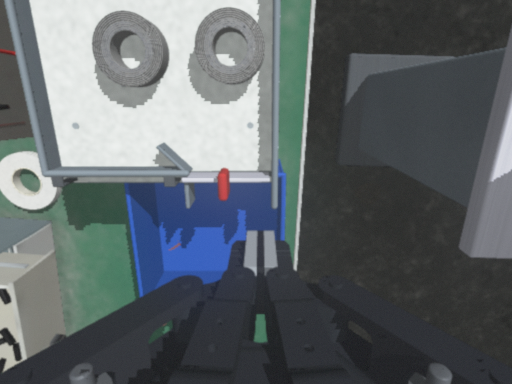

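The wrist view shows the tab (224,170–198), the near wall rim at column ~277, the left end wall at row ~174, and two cores at (130,48) and (230,47).

Run:
```python
from h import *
d=ld('w1')
a=cv2.resize(d['frame'][110:230,20:310],None,fx=2.7,fy=2.7,interpolation=cv2.INTER_CUBIC)
cv2.imwrite('pics/w1z.png',a[:,:,::-1])
for n,p,z in [('nearwall mid',(276,5),.112),('nearwall mid',(276,165),.112),('endwall mid',(60,172),.112),('endwall',(180,172),.112),('tab top',(224,171),.136),('tab bot',(224,197),.112)]:
    print(n,onz(d,*p,z).round(4))
hsv=cv2.cvtColor(d['frame'],cv2.COLOR_RGB2HSV)
m=(((hsv[:,:,0]<8)|(hsv[:,:,0]>172))&(hsv[:,:,1]>150)&(hsv[:,:,2]>90)).astype(np.uint8)
n,l,st,c=cv2.connectedComponentsWithStats(m)
for i in range(1,n):
    if st[i][4]>60: print(st[i],c[i],onz(d,*c[i],.124))
```

```text
nearwall mid [ 0.4331 -0.1118  0.112 ]
nearwall mid [0.428  0.0111 0.112 ]
endwall mid [0.6167 0.0224 0.112 ]
endwall [0.5117 0.0196 0.112 ]
tab top [0.4705 0.0117 0.136 ]
tab bot [0.4734 0.0416 0.112 ]
[220 173   7  26 149] [222.93959732 185.53691275] [0.47284452 0.02732549 0.124     ]
```

View pics/w1z.png

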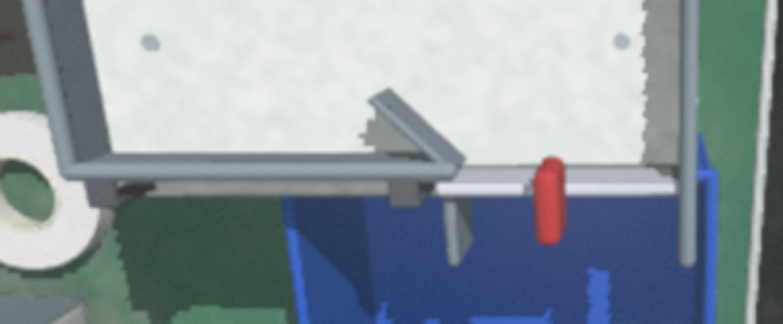

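{"fn": "drive_tool", "kwargs": {"moves": [[-1,0,-0.001,-0.037,0],[-1,0,-0.001,-0.037,0],[-1,0,0,-0.037,0],[-1,0.002,0,0,0],[-1,0.01,0,0,0],[-1,0.012,0,0,0],[-1,0.012,0,0,0],[-1,0.012,0.001,0,0]]}}

```text
clock: 3.2
ee_pos: [0.4901, 0.0263, 0.1208]
eef_rot: [180.0, 0.0, -178.6]
force: [-1.3, -0.2, 1.6]
grip_width: 0.002
```

{"fn": "drive_tool", "kwargs": {"moves": [[-1,0.012,0,0,0],[-1,0.012,0.001,0,0],[-1,0.01,0,0,0],[-1,0.006,0,0,0],[-1,0.003,0,0,0],[-1,0.001,0,0,0],[-1,0.0,0,0,0],[-1,0,0,0,0]]}}

```text
clock: 4.2
ee_pos: [0.5328, 0.0273, 0.1203]
eef_rot: [180.0, 0.0, -178.6]
force: [-1.0, 0.1, -0.2]
grip_width: -0.001
```

Run:
```python
from h import *
d=snap('wrist','w2'); print(env.sense()['force'])
```

```text
[-1.59871138  0.57242352 -0.85859388]
```

View pics/w2.png

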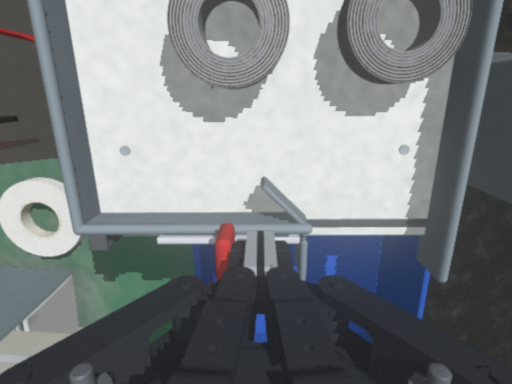

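{"fn": "drive_tool", "kwargs": {"moves": [[-1,0.001,0,0,0],[-1,0.001,0,0,0],[-1,0,0,0,0],[-1,0.001,0,0,0],[-1,0,0,0,0],[-1,0.001,0,0,0],[-1,0,0,0,0],[-1,0,0,0,0]]}}

```text
clock: 5.25
ee_pos: [0.5334, 0.0269, 0.12]
eef_rot: [-180.0, -0.4, -178.6]
force: [-14.9, 4.6, 10.1]
grip_width: -0.001
```

Run:
```python
from h import *
d=ld('w1')
a=cv2.resize(d['frame'][0:120,70:290],None,fx=3.6,fy=3.6,interpolation=cv2.INTER_CUBIC)
cv2.imwrite('pics/w1c.png',a[:,:,::-1])
for p in [(230,40),(130,43)]: print(onz(d,*p,.108))
```

```text
[ 0.46812775 -0.0874738   0.108     ]
[ 0.54694727 -0.08319987  0.108     ]
```

View pics/w1c.png

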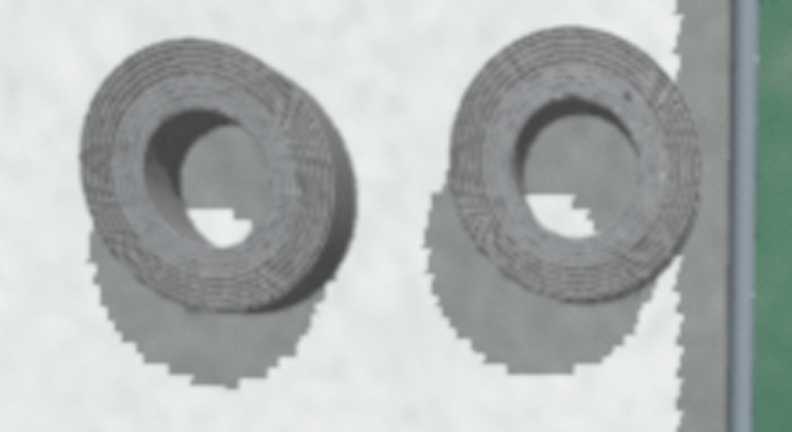

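{"fn": "drive_tool", "kwargs": {"moves": [[-1,-0.008,0,0,0],[-1,0,0,0.03,0],[-0.3,0,0,0.03,0],[-0.3,0,-0.03,0,0],[-0.3,-0.01,-0.04,0,0],[-0.3,-0.02,-0.04,0,0],[-0.3,-0.02,-0.04,0,0],[-0.3,0,0,0,0]]}}

```text
clock: 6.25
ee_pos: [0.4782, -0.1246, 0.1808]
eef_rot: [-180.0, 0.1, -178.7]
force: [0.7, 1.3, 0.9]
grip_width: 0.347
```

{"fn": "drive_tool", "kwargs": {"moves": [[-0.3,-0.006,-0.005,0,0],[-0.3,0,0,0,0],[-0.3,0,0,-0.03,0],[-0.3,0,0,-0.03,0],[-0.3,0,0,-0.018,0],[-0.3,0,0,-0.008,0],[-0.3,0,0,0,0],[-0.3,0,0,0,0]]}}

```text
clock: 7.25
ee_pos: [0.4737, -0.1274, 0.0951]
eef_rot: [-180.0, 0.1, -178.5]
force: [0.1, -0.1, 0.5]
grip_width: 0.348
```

Run:
```python
from h import *
d=snap('wrist','w3'); print(env.sense()['force'])
```

```text
[-0.12533273 -0.47411624 -0.23109805]
```

View pics/w3.png

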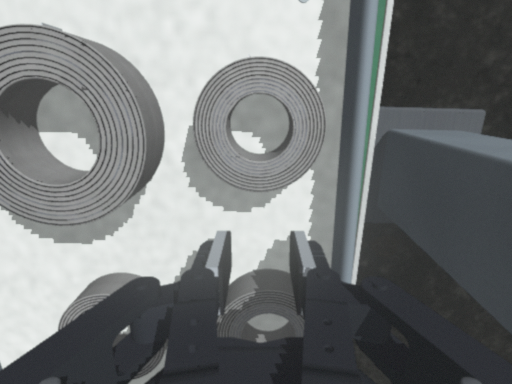

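{"fn": "drive_tool", "kwargs": {"moves": [[-0.3,-0.0005,0.01,0,0],[-0.3,-0.0005,0.016,0,0],[-0.3,-0.0005,0.018,0,0],[-0.3,-0.0005,0.018,0,0],[-0.3,-0.0005,0.018,0,0],[-0.3,-0.0005,0.018,0,0],[-0.3,-0.0005,0.016,0,0],[-0.3,-0.0005,0.014,0,0]]}}

```text
clock: 8.3
ee_pos: [0.469, 0.0015, 0.0945]
eef_rot: [-180.0, 0.0, -178.5]
force: [-0.3, -2.2, 1.0]
grip_width: 0.349
```

{"fn": "drive_tool", "kwargs": {"moves": [[-0.3,-0.0005,0.014,0,0],[-0.3,-0.0005,0.012,0,0],[-0.3,-0.0005,0.012,0,0],[-0.3,-0.0005,0.012,0,0],[-0.3,-0.0005,0.007,0,0],[-0.3,0,0,0,0],[-0.3,0,0,0,0],[-0.3,0,0,0,0]]}}

```text
clock: 9.3
ee_pos: [0.4665, 0.0571, 0.0943]
eef_rot: [-180.0, -0.0, -178.6]
force: [1.3, -0.2, -0.4]
grip_width: 0.354
```

Run:
```python
from h import *
d=snap('scene','s4');print(env.sense()['force'])
a=cv2.resize(d['frame'][120:310,140:350],None,fx=3,fy=3,interpolation=cv2.INTER_CUBIC)
cv2.imwrite('pics/s4z.png',a[:,:,::-1])
```

```text
[-0.36545084  0.67032914  0.03569825]
```

View pics/s4z.png

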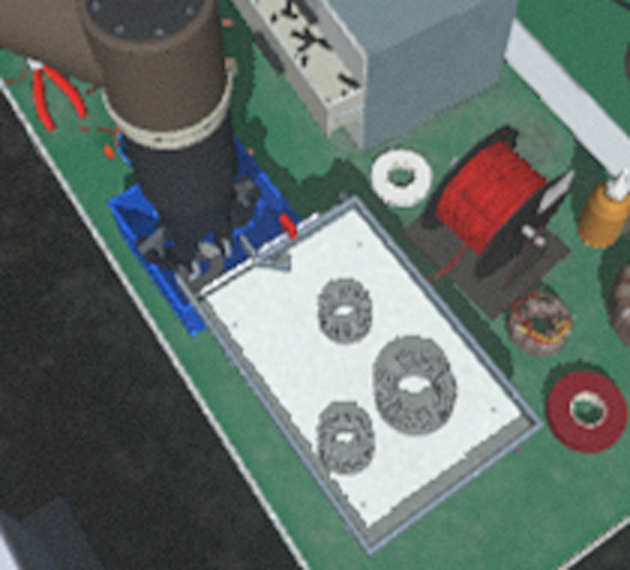

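{"fn": "drive_tool", "kwargs": {"moves": [[-0.3,0,0,0.04,0],[-0.3,0.001,-0.04,0,0],[-0.3,0.002,-0.05,0,0],[-0.3,0.002,-0.05,0,0],[-0.3,0.002,-0.05,0,0],[-0.3,0.002,-0.05,0,0],[-0.3,0.002,-0.047,0,0],[-0.3,0,0,0,0]]}}

```text
clock: 10.35
ee_pos: [0.477, -0.2325, 0.1339]
eef_rot: [-180.0, -0.0, -178.8]
force: [-0.8, 0.6, -1.2]
grip_width: 0.346
```

Run:
```python
from h import *
d=snap('scene','s5');d=snap('top','t5')
a=cv2.resize(d['frame'][175:275,200:390],None,fx=4,fy=4,interpolation=cv2.INTER_CUBIC)
cv2.imwrite('pics/t5z.png',a[:,:,::-1])
```

```text
(no output)
```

View pics/t5z.png

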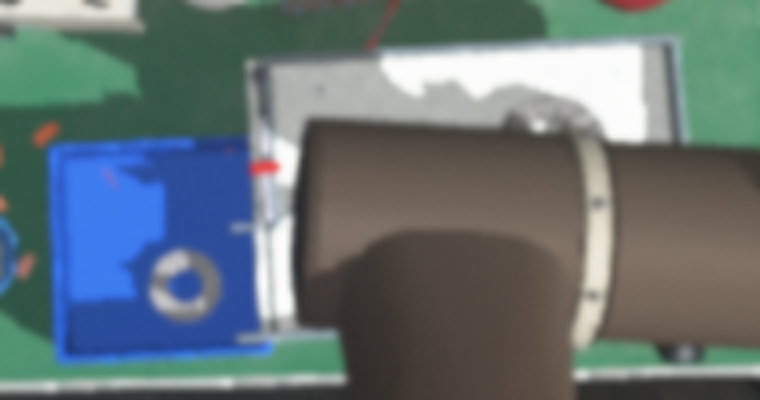

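View pics/s5.png

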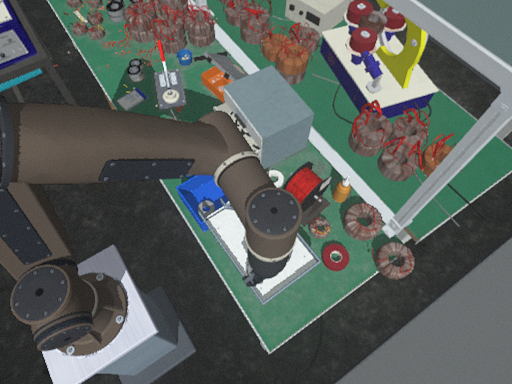

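The first core lies in the tote at crop pixel (184,286), the tote hasn't moved, and the gate is open. Next, the second near core.

{"fn": "drive_tool", "kwargs": {"moves": [[-0.3,0,0,-0.03,0],[-0.3,0,0,-0.009,0],[-0.3,0,0,0,0],[-0.3,0,0.008,0,0],[-0.3,-0.0005,0.014,0,0],[-0.3,-0.0006,0.018,0,0],[-0.3,-0.0006,0.018,0,0],[-0.3,-0.0006,0.018,0,0]]}}

```text
clock: 11.45
ee_pos: [0.4755, -0.1524, 0.096]
eef_rot: [-180.0, 0.1, -178.5]
force: [0.2, -0.8, -0.1]
grip_width: 0.354
```

{"fn": "drive_tool", "kwargs": {"moves": [[-0.3,-0.0006,0.018,0,0],[-0.3,-0.0006,0.018,0,0],[-0.3,-0.0006,0.018,0,0],[-0.3,-0.0006,0.018,0,0],[-0.3,-0.0006,0.018,0,0],[-0.3,-0.0006,0.018,0,0],[-0.3,-0.0006,0.018,0,0],[-0.3,-0.0006,0.018,0,0]]}}

```text
clock: 12.45
ee_pos: [0.4703, -0.0084, 0.096]
eef_rot: [180.0, 0.1, -178.5]
force: [-0.1, -2.0, 0.3]
grip_width: 0.352
```

{"fn": "drive_tool", "kwargs": {"moves": [[-0.3,-0.0006,0.014,0,0],[-0.3,-0.0006,0.014,0,0],[-0.3,-0.0006,0.014,0,0],[-0.3,-0.0006,0.012,0,0],[-0.3,-0.0006,0.012,0,0],[-0.3,0,0.004,0,0],[-0.3,0,0,0,0],[-0.3,0,0,0,0]]}}

```text
clock: 13.45
ee_pos: [0.4673, 0.0601, 0.0952]
eef_rot: [-180.0, -0.0, -178.6]
force: [0.6, -0.5, -0.2]
grip_width: 0.348
```

{"fn": "drive_tool", "kwargs": {"moves": [[-0.3,0,0,0.055,0],[-0.3,0.0,-0.04,0,0.17],[-0.3,0.0,-0.04,0,0.17],[-0.3,0.025,-0.03,0,0.17],[-0.3,0.035,-0.025,0,0.17],[-0.3,0.035,0,0,0.17],[-0.3,0.035,0,0,0.17],[-0.3,0,0,0,0.17]]}}

```text
clock: 14.45
ee_pos: [0.5991, -0.0754, 0.1494]
eef_rot: [180.0, -0.0, -110.1]
force: [-1.0, 0.5, -0.9]
grip_width: 0.351
```

{"fn": "drive_tool", "kwargs": {"moves": [[-0.3,0,0,0,0.17],[-0.3,0,0,0,0.17],[-0.3,0,0,0,0.04],[-0.3,0,0,0,0],[-0.3,0,0,0,0],[-0.3,0,0,0,0],[-0.3,0,0,0,0],[-0.3,0,0,0,0]]}}

```text
clock: 15.45
ee_pos: [0.5974, -0.0746, 0.1503]
eef_rot: [180.0, -0.0, -88.6]
force: [0.3, 0.7, 0.2]
grip_width: 0.354
```

Run:
```python
from h import *
d=snap('wrist','w6');d=snap('top','t6')
a=cv2.resize(d['frame'][175:275,200:390],None,fx=4,fy=4,interpolation=cv2.INTER_CUBIC)
cv2.imwrite('pics/t6z.png',a[:,:,::-1])
```

```text
(no output)
```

View pics/t6z.png

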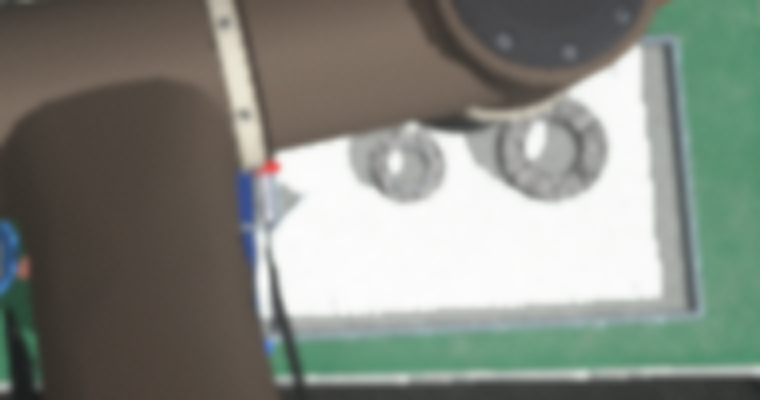

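View pics/w6.png

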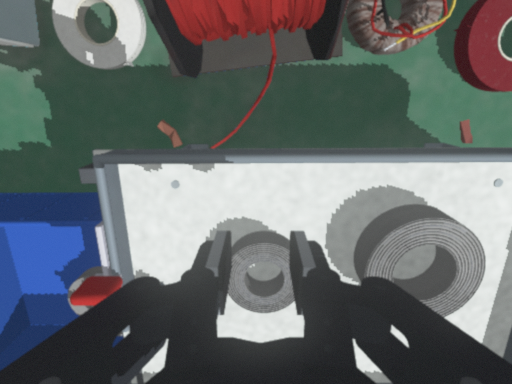

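Run:
```python
from h import *
d=ld('w6')
for p in [(262,230),(262,240),(264,312),(230,277),(298,277)]: print(p,onz(d,*p,.108).round(4))
print(onz(d,262,228,.088))
for p in [(.5974,-.0746,.150),(.5974,-.0746,.108),(.586,-.0746,.108)]: print(proj(d,np.array(p)))
```

```text
(262, 230) [ 0.5882 -0.0767  0.108 ]
(262, 240) [ 0.581  -0.0768  0.108 ]
(264, 312) [ 0.5242 -0.0797  0.108 ]
(230, 277) [ 0.5524 -0.0555  0.108 ]
(298, 277) [ 0.5535 -0.1023  0.108 ]
[ 0.58055494 -0.07694806  0.088     ]
(np.float64(258.88022363234745), np.float64(247.916577718351))
(np.float64(259.18766717437694), np.float64(216.8364685441499))
(np.float64(258.78934625399114), np.float64(232.96673138473227))
```

{"fn": "drive_tool", "kwargs": {"moves": [[-0.3,0.003,-0.003,0,0],[-0.3,0,0,-0.03,0],[-0.3,0,0,-0.02,0],[-0.3,0,0,-0.005,0],[-0.3,0,0,0,0],[-0.3,-0.006,0,0,0],[-0.3,-0.01,0,0,0],[-0.3,-0.013,-0.0004,0,0]]}}

```text
clock: 16.55
ee_pos: [0.5712, -0.0779, 0.0959]
eef_rot: [-179.9, 0.0, -88.6]
force: [1.0, -0.0, 0.2]
grip_width: 0.35
```

{"fn": "drive_tool", "kwargs": {"moves": [[-0.3,-0.013,-0.0004,0,0],[-0.3,-0.013,-0.0004,0,0],[-0.3,-0.013,-0.0004,0,0],[-0.3,-0.011,-0.0004,0,0],[-0.3,-0.01,0,0,0],[-0.3,-0.006,0,0,0],[-0.3,0,0,0,0],[-0.3,0,0,0,0]]}}

```text
clock: 17.55
ee_pos: [0.5048, -0.0797, 0.0949]
eef_rot: [179.9, -0.0, -88.6]
force: [0.2, 0.1, -0.8]
grip_width: 0.349
```

Run:
```python
from h import *
d=snap('wrist','w7')
```

```text
(no output)
```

View pics/w7.png

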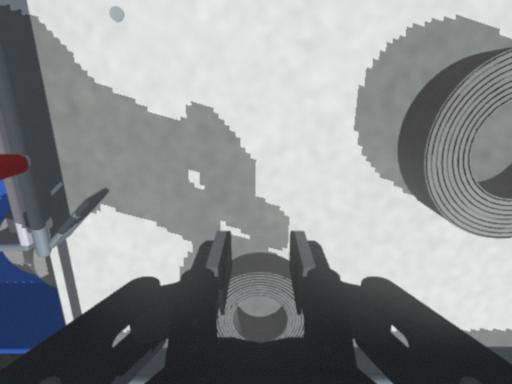

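{"fn": "drive_tool", "kwargs": {"moves": [[-0.3,0.012,0,0,0],[-0.3,0,0,0.04,0],[-0.3,0.0,-0.02,0,-0.17],[-0.3,-0.01,-0.02,0,-0.17],[-0.3,-0.015,-0.015,0,-0.17],[-0.3,-0.02,0,0,-0.17],[-0.3,0,0,0,-0.17],[-0.3,0,0,0,-0.17]]}}

```text
clock: 18.6
ee_pos: [0.473, -0.1348, 0.1353]
eef_rot: [-180.0, -0.0, -147.4]
force: [-0.2, 0.3, -0.7]
grip_width: 0.349
```

{"fn": "drive_tool", "kwargs": {"moves": [[-0.3,0,0,0,-0.17],[-0.3,0,0,0,-0.17],[-0.3,0,0,0,-0.17],[-0.3,0,0,0,-0.04],[-0.3,0,0,0,0],[-0.3,0,0,0,0],[-0.3,0,0,0,0],[-0.3,0,0,0,0]]}}

```text
clock: 19.6
ee_pos: [0.4725, -0.1346, 0.1353]
eef_rot: [-180.0, 0.0, -178.6]
force: [-0.5, -0.3, 0.2]
grip_width: 0.349
```

Run:
```python
from h import *
d=snap('wrist','w8');d=snap('scene','s8')
a=cv2.resize(d['frame'][120:310,140:350],None,fx=3,fy=3,interpolation=cv2.INTER_CUBIC)
cv2.imwrite('pics/s8z.png',a[:,:,::-1])
```

```text
(no output)
```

View pics/w8.png

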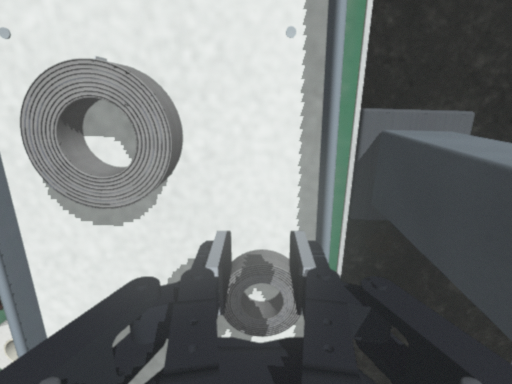

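View pics/s8z.png

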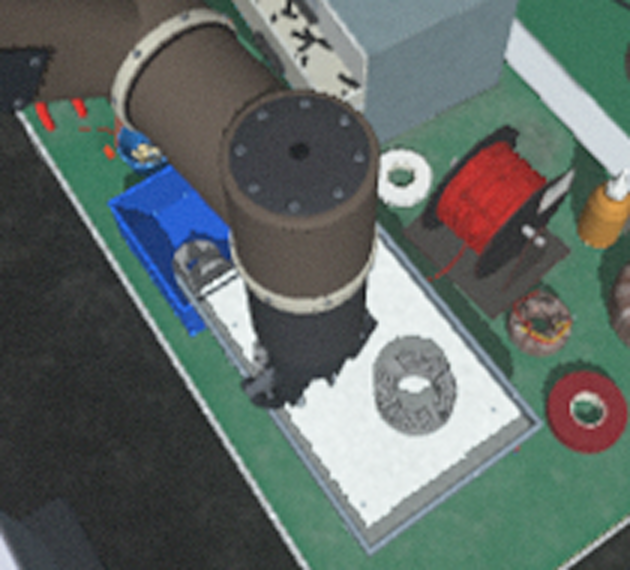

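Run:
```python
from h import *
d=ld('s8')
a=cv2.resize(d['frame'][165:235,170:240],None,fx=8,fy=8,interpolation=cv2.INTER_CUBIC)
cv2.imwrite('pics/s8t.png',a[:,:,::-1])
```

```text
(no output)
```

View pics/s8t.png

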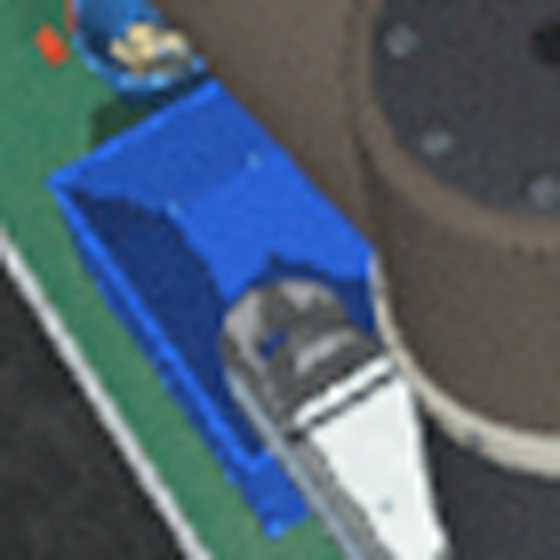

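Run:
```python
from h import *
d=ld('w8')
for p in [(262,250),(262,336),(228,293),(299,293)]: print(onz(d,*p,.108).round(4))
```

```text
[ 0.4714 -0.119   0.108 ]
[ 0.4697 -0.0542  0.108 ]
[ 0.4925 -0.0876  0.108 ]
[ 0.4468 -0.0887  0.108 ]
```

{"fn": "drive_tool", "kwargs": {"moves": [[-0.3,-0.001,-0.007,0,0],[-0.3,0,0,-0.03,0],[-0.3,0,0,-0.01,0],[-0.3,0,0,0,0],[-0.3,0,0.01,0,0],[-0.3,-0.0005,0.016,0,0],[-0.3,-0.0005,0.018,0,0],[-0.3,-0.0005,0.018,0,0]]}}

```text
clock: 20.7
ee_pos: [0.4701, -0.0783, 0.096]
eef_rot: [-180.0, 0.1, -178.5]
force: [-0.7, -1.7, -0.3]
grip_width: 0.347
```

{"fn": "drive_tool", "kwargs": {"moves": [[-0.3,-0.0005,0.018,0,0],[-0.3,-0.0005,0.018,0,0],[-0.3,-0.0005,0.018,0,0],[-0.3,-0.0005,0.018,0,0],[-0.3,-0.0005,0.018,0,0],[-0.3,-0.0005,0.014,0,0],[-0.3,-0.0005,0.012,0,0],[-0.3,0,0.01,0,0]]}}

```text
clock: 21.7
ee_pos: [0.4663, 0.0472, 0.0954]
eef_rot: [180.0, 0.0, -178.5]
force: [-0.5, -0.6, -0.0]
grip_width: 0.352
```

{"fn": "drive_tool", "kwargs": {"moves": [[-0.3,0,0.01,0,0],[-0.3,0,0.008,0,0],[-0.3,0,0,0,0],[-0.3,0,0,0,0],[-0.3,0,0,0,0],[-0.3,0,0,0,0],[-0.3,0,0,0,0],[-0.3,0,0,0,0]]}}

```text
clock: 22.7
ee_pos: [0.4664, 0.0643, 0.0953]
eef_rot: [180.0, -0.0, -178.6]
force: [0.5, 0.3, -0.3]
grip_width: 0.351
```

{"fn": "drive_tool", "kwargs": {"moves": [[-0.3,0,0,0.05,0],[-0.3,0.01,-0.05,0,0],[-0.3,0.02,-0.05,0,0],[-1,0.02,-0.05,0,0],[-1,0.02,-0.04,0,0],[-1,0.01,0,0,0],[-1,0,0,0,0],[-1,0,0,0,0]]}}

```text
clock: 23.7
ee_pos: [0.5459, -0.1248, 0.1452]
eef_rot: [180.0, -0.0, -178.5]
force: [-1.0, -0.1, -0.2]
grip_width: -0.001
```

Run:
```python
from h import *
d=snap('top','t9')
a=cv2.resize(d['frame'][175:275,200:390],None,fx=4,fy=4,interpolation=cv2.INTER_CUBIC)
cv2.imwrite('pics/t9z.png',a[:,:,::-1])
d=snap('scene','s9')
a=cv2.resize(d['frame'][155:255,160:280],None,fx=5,fy=5,interpolation=cv2.INTER_CUBIC)
cv2.imwrite('pics/s9t.png',a[:,:,::-1])
```

```text
(no output)
```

View pics/t9z.png

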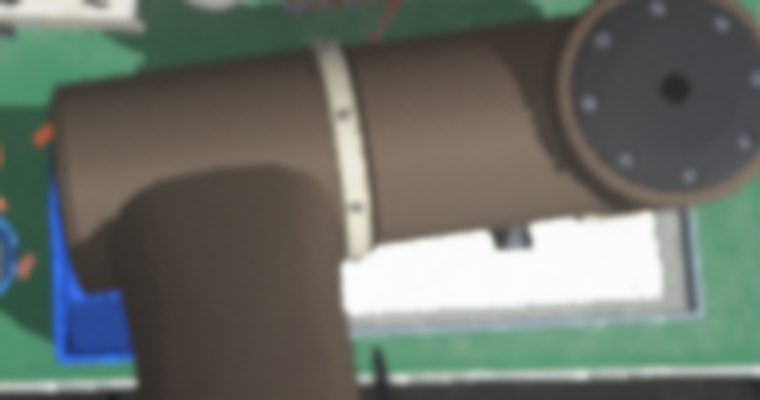

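View pics/s9t.png

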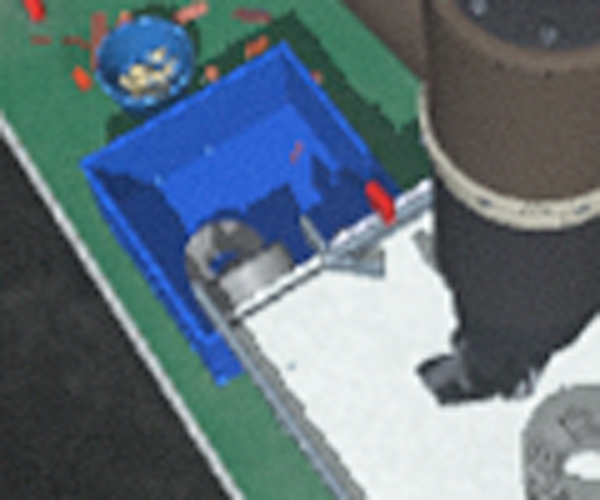

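{"fn": "drive_tool", "kwargs": {"moves": [[-1,0,0,0.055,0],[-1,0,0,0.055,0],[-1,0,0.05,0.02,0],[-1,0,0.05,0,0],[-1,0,0.05,0,0],[-1,0,0.05,0,0],[-1,0,0,0,0],[-1,0,0,0,0]]}}

```text
clock: 24.8
ee_pos: [0.5459, 0.0749, 0.2755]
eef_rot: [180.0, 0.0, -178.5]
force: [0.3, -0.5, 0.0]
grip_width: -0.004
```

Run:
```python
from h import *
d=snap('wrist','w10')
```

```text
(no output)
```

View pics/w10.png

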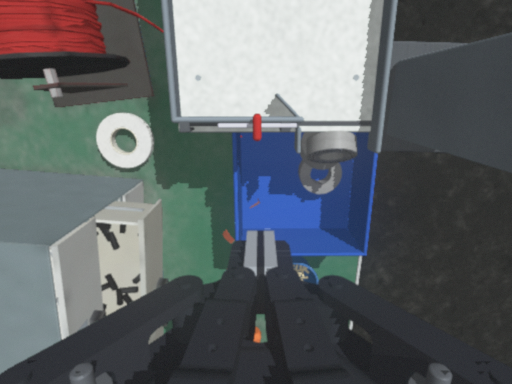

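Run:
```python
from h import *
d=ld('w10')
a=cv2.resize(d['frame'][95:215,265:405],None,fx=5,fy=5,interpolation=cv2.INTER_CUBIC)
cv2.imwrite('pics/w10z.png',a[:,:,::-1])
s=ld('s9');a=cv2.resize(s['frame'][190:230,190:240],None,fx=14,fy=14,interpolation=cv2.INTER_CUBIC)
cv2.imwrite('pics/s9u.png',a[:,:,::-1])
```

```text
(no output)
```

View pics/w10z.png

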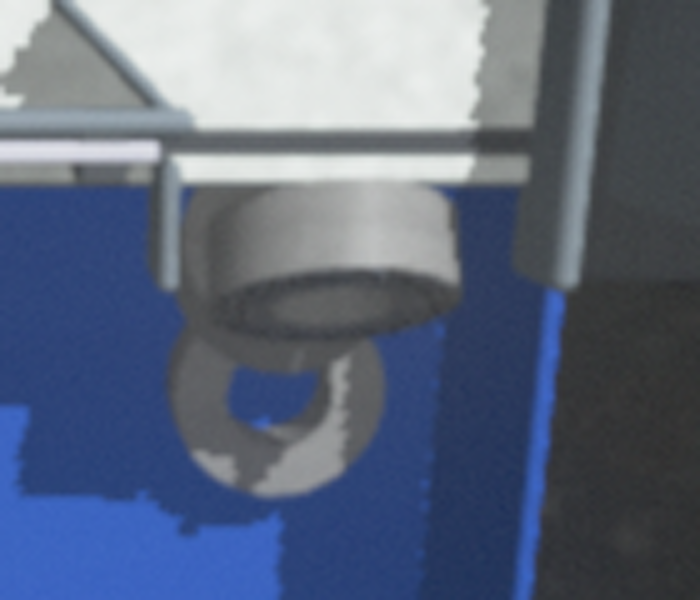

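View pics/s9u.png

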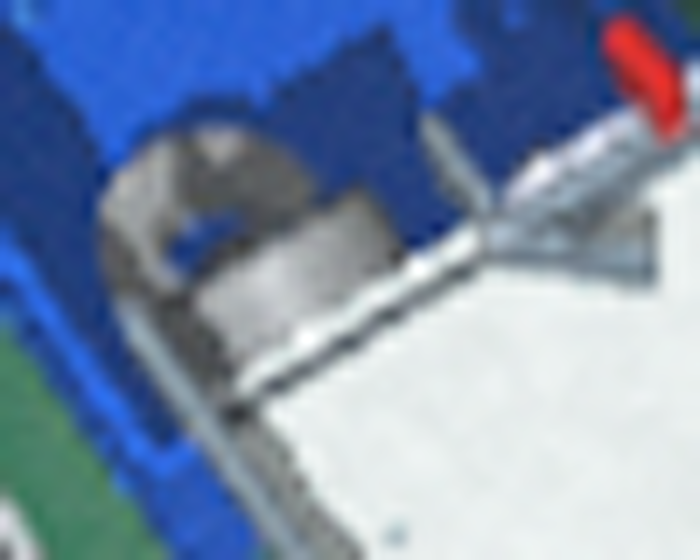

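Run:
```python
from h import *
w=ld('w10');s=ld('s9')
W=lambda u,v:(265+(u+.5)/5-.5,95+(v+.5)/5-.5)
S=lambda u,v:(190+(u+.5)/14-.5,190+(v+.5)/14-.5)
for n,a,b in [('+x away',(225,295),(365,190)),('-x away',(458,285),(200,295)),('+x lip',(240,190),(400,250)),('-x lip',(445,195),(232,370)),('cheek',(165,285),(430,115)),('lip mid',(330,183),(365,315)),('flat ring -x edge',(383,400),(150,200)),('flat ring away',(275,495),(215,130))]:
    print(n,[x.round(4) for x in tri(w,W(*a),s,S(*b))])
```

```text
+x away [array([0.4915, 0.0608, 0.0803]), np.float64(0.0008)]
-x away [array([0.4444, 0.0544, 0.0919]), np.float64(0.0012)]
+x lip [array([0.49  , 0.0381, 0.0886]), np.float64(0.0045)]
-x lip [array([0.4439, 0.0386, 0.0784]), np.float64(0.0029)]
cheek [array([0.5084, 0.0541, 0.1108]), np.float64(0.0022)]
lip mid [array([0.4731, 0.0334, 0.0852]), np.float64(0.0036)]
flat ring -x edge [array([0.4508, 0.0876, 0.0731]), np.float64(0.0049)]
flat ring away [array([0.4731, 0.1112, 0.0537]), np.float64(0.0084)]
```

All three small cores are past the lip, and only the large one is on the tray. The last small core is standing on edge against the lip, with its top at z≈0.085–0.09, so I'll try to drag it down gently before closing the gate.

{"fn": "drive_tool", "kwargs": {"moves": [[-1,-0.04,-0.01,0,0],[-1,-0.038,-0.013,0,0],[-1,0,0,-0.05,0],[-1,0,0,-0.05,0],[-1,0,0,-0.05,0],[-1,0,0,-0.02,0],[-1,0,0,0,0],[-1,0,0,0,0]]}}

```text
clock: 25.85
ee_pos: [0.4692, 0.0511, 0.1064]
eef_rot: [180.0, 0.1, -178.6]
force: [0.7, -0.7, 0.5]
grip_width: 0.002
```

{"fn": "drive_tool", "kwargs": {"moves": [[-1,0,0,-0.003,0],[-1,0,0,-0.003,0],[-1,0,0,-0.002,0],[-1,0,0,-0.002,0],[-1,0,0,-0.002,0],[-1,0,0,0,0],[-1,0,0,0,0],[-1,0,0,0,0]]}}

```text
clock: 26.85
ee_pos: [0.4712, 0.0519, 0.0961]
eef_rot: [180.0, 0.3, -178.5]
force: [-1.1, -2.4, 19.8]
grip_width: 0.002
```

{"fn": "drive_tool", "kwargs": {"moves": [[-1,0,0,0.02,0],[-1,0,-0.02,0,0],[-1,0,-0.02,0,0],[-1,0,0,-0.025,0],[-1,0,0,0,0],[-1,0,0.008,0,0],[-1,0,0.008,0,0],[-1,0,0.006,0,0]]}}

```text
clock: 27.85
ee_pos: [0.4687, 0.0339, 0.0888]
eef_rot: [-180.0, 0.0, -178.5]
force: [-0.2, -1.3, 0.5]
grip_width: -0.001
```

{"fn": "drive_tool", "kwargs": {"moves": [[-1,0,0.006,0,0],[-1,0,0.006,0,0],[-1,0,0.006,0,0],[-1,0,0.006,0,0],[-1,0,0.006,0,0],[-1,0,0.006,0,0],[-1,0,0,0,0],[-1,0,0,0,0]]}}

```text
clock: 28.85
ee_pos: [0.4683, 0.0694, 0.0882]
eef_rot: [-180.0, -0.0, -178.6]
force: [0.0, -0.4, -0.4]
grip_width: -0.005
```

Run:
```python
from h import *
s=snap('scene','s11');a=cv2.resize(s['frame'][165:240,175:265],None,fx=7,fy=7,interpolation=cv2.INTER_CUBIC)
cv2.imwrite('pics/s11u.png',a[:,:,::-1])
```

```text
(no output)
```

View pics/s11u.png

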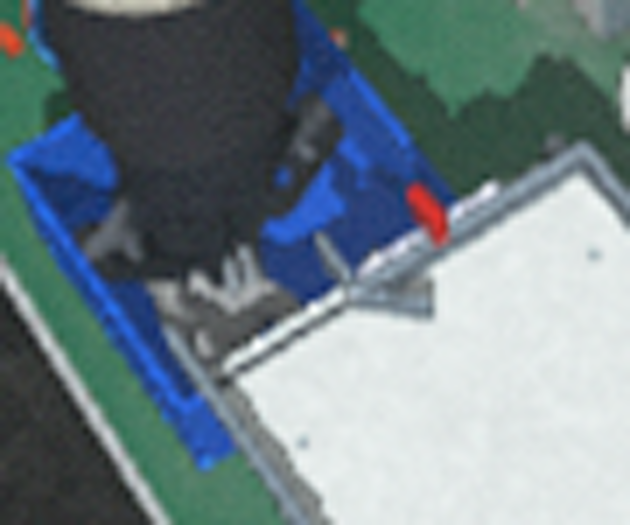

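{"fn": "drive_tool", "kwargs": {"moves": [[-1,0,0,0.05,0],[-1,0,0,0.05,0],[-1,0.02,0,0.05,0],[-1,0.04,0,0.037,0],[-1,0.018,0.005,0,0],[-1,0,0,0,0],[-1,0,0,0,0],[-1,0,0,0,0]]}}

```text
clock: 29.9
ee_pos: [0.5455, 0.0742, 0.2748]
eef_rot: [-180.0, -0.1, -178.6]
force: [0.3, 0.4, -0.3]
grip_width: -0.006
```

Run:
```python
from h import *
d=snap('wrist','w12')
a=cv2.resize(d['frame'][85:265,175:405],None,fx=3.3,fy=3.3,interpolation=cv2.INTER_CUBIC)
cv2.imwrite('pics/w12z.png',a[:,:,::-1])
```

```text
(no output)
```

View pics/w12z.png

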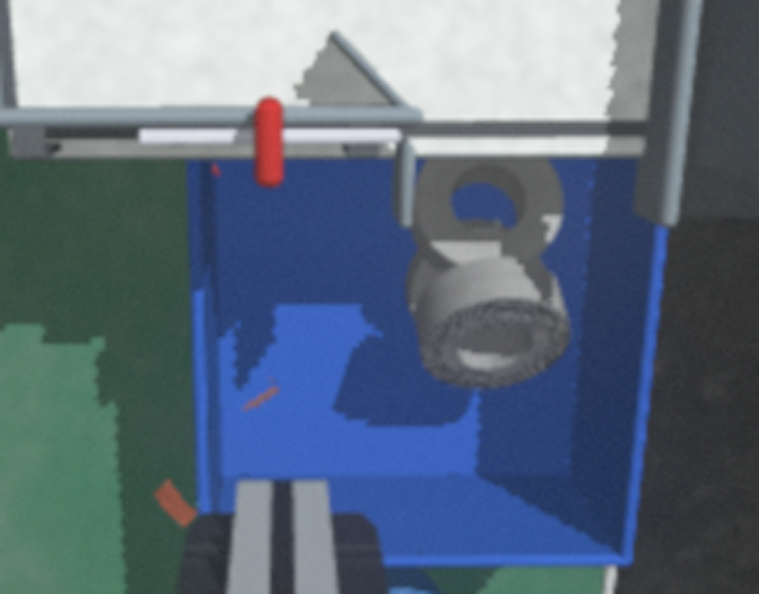

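{"fn": "drive_tool", "kwargs": {"moves": [[-1,0.018,-0.023,0,0],[-1,0.018,-0.023,0,0],[-1,0,0,-0.05,0],[-1,0,0,-0.05,0],[-1,0,0,-0.04,0],[-1,0,0,-0.015,0],[-1,0,0,0,0],[-1,0,0,0,0]]}}

```text
clock: 30.95
ee_pos: [0.5836, 0.0287, 0.1221]
eef_rot: [180.0, 0.2, -178.5]
force: [0.2, 0.0, -0.0]
grip_width: 0.001
```

{"fn": "drive_tool", "kwargs": {"moves": [[-1,-0.006,0,0,0],[-1,-0.01,0,0,0],[-1,-0.012,0,0,0],[-1,-0.012,-0.001,0,0],[-1,-0.012,0,0,0],[-1,-0.012,-0.001,0,0],[-1,-0.012,0,0,0],[-1,-0.008,0,0,0]]}}

```text
clock: 31.95
ee_pos: [0.4974, 0.0261, 0.1202]
eef_rot: [-180.0, -0.0, -178.6]
force: [2.3, -0.8, 0.3]
grip_width: 0.005
```

{"fn": "drive_tool", "kwargs": {"moves": [[-1,-0.004,0,0,0],[-1,-0.002,0,0,0],[-1,-0.001,0,0,0],[-1,-0.001,0,0,0],[-1,0,0,0,0],[-1,0,0,0,0],[-1,0,0,0,0],[-1,0,0,0,0]]}}

```text
clock: 32.95
ee_pos: [0.4904, 0.0264, 0.1202]
eef_rot: [-180.0, -0.0, -178.6]
force: [1.9, -1.0, -1.1]
grip_width: 0.001
```

Not at the stop yet; keep creeping.

{"fn": "drive_tool", "kwargs": {"moves": [[-1,-0.001,0,0,0],[-1,-0.001,0,0,0],[-1,-0.001,0,0,0],[-1,0,0,0,0],[-1,-0.001,0,0,0],[-1,0,0,0,0],[-1,0,0,0,0],[-1,0,0,0,0]]}}

```text
clock: 33.95
ee_pos: [0.4877, 0.0267, 0.1206]
eef_rot: [180.0, 0.1, -178.5]
force: [6.6, -2.4, -4.8]
grip_width: 0.0
```

{"fn": "drive_tool", "kwargs": {"moves": [[-1,-0.001,0,0,0],[-1,-0.001,0,0,0],[-1,0,0,0,0],[-1,0,0,0,0],[-1,0,0,0,0],[-1,0,0,0,0],[-1,0,0,0,0],[-1,0,0,0,0]]}}

```text
clock: 34.95
ee_pos: [0.4875, 0.0271, 0.121]
eef_rot: [179.9, 0.3, -178.5]
force: [14.0, -3.9, -7.3]
grip_width: 0.0
```

The force rises without motion, so the gate is against its stop. Next: retreat and check.

{"fn": "drive_tool", "kwargs": {"moves": [[-1,0.012,0,0,0],[-1,0.008,0,0.01,0],[-1,0,0,0.05,0],[-1,0,0.01,0.05,0],[-1,0.02,0.02,0.044,0],[-1,0.02,0.02,0,0],[-1,0,0,0,0],[-1,0,0,0,0]]}}

```text
clock: 35.95
ee_pos: [0.5438, 0.0761, 0.274]
eef_rot: [-180.0, -0.1, -178.6]
force: [0.1, -0.8, 0.6]
grip_width: 0.004
```

Run:
```python
from h import *
d=snap('wrist','w13')
a=cv2.resize(d['frame'][85:265,175:405],None,fx=3.3,fy=3.3,interpolation=cv2.INTER_CUBIC)
cv2.imwrite('pics/w13z.png',a[:,:,::-1])
d=snap('scene','s13')
```

```text
(no output)
```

View pics/w13z.png

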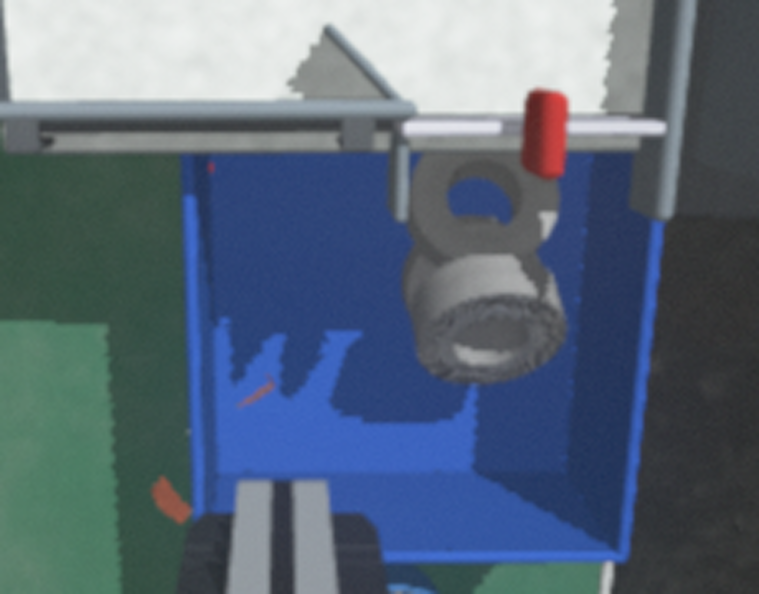

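View pics/s13.png

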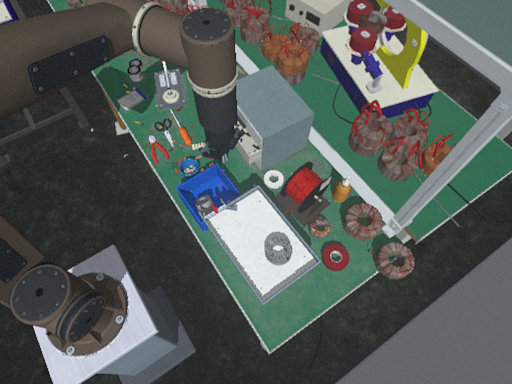

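The gate plate spans the outlet, with the tab at crop pixel (545,135). The three small cores are in the tote, only the large core is on the tray, and the arm is clear.

Run:
```python
from h import *
print(env.sense()['force'],env.finish_job())
```

```text
the job is handed in; nothing more can be done
[0.00385987 0.48017509 0.09083609] None
```

The three small cores are in the blue tote, the large core is still on the tray, and the gate is shut again. I handed the job in at about 36 s.

- **Gate open:** I pushed the red tab until the gate stopped at its end; the force rose to about 15 N with no further movement.
- **Sweep:** I swept out the two near cores with the slightly open fingertips. I then pushed the third across from the far half and swept it out too.
- **Snag:** The third core came to rest on edge against the lip, with its top at about z 0.096, above the tote's rim. I felt for it with one light press (about 20 N) and then pushed it over with the closed fingertips, farther into the tote.
- **Gate shut:** I pushed the tab back until the gate stopped again, at about 14 N.

**Last checks:**
- The gate plate spans the whole outlet.
- Only the large core is on the tray.
- All three small cores are in the tote and did not move between my last two pictures. They lie piled: one leans below the lip, and the third stands tilted on another. I did not measure their final heights.
- The tote and the nearby bench items look unmoved by eye.
- The force reading was about zero with the arm clear.

No check disagreed at the end.

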